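Clamp the blot cassettes and reset the tripped supply

TASK

Set up the blot run: slide the press carriage out, stack every green cassette from the bench in one square pile, lying flat between the carriage's corner guides, slide the carriage fully home and wind the crank clockwise until the platen just touches the pile, then half a turn more. Only then reset the power supply's tripped lever: push it fully over to off (red side), then throw it fully on (green side). Leave the other things on the bench where they stand.

Things in the scene. Friction and masses are not known exactly. Their poses are not given: they have to be found in the camera images.
- cassette_a_center (a point): centre of a green blot cassette: a flat rigid slab 56 mm (its x) by 110 mm (its y) by 12 mm thick, 100 to 210 g, white windows on both faces (either may lie up); grip it across its 56 mm width. 2 to 4 cassettes are there, all alike; an absent one reads None
- cassette_b_center (a point): centre of a green blot cassette: a flat rigid slab 56 mm (its x) by 110 mm (its y) by 12 mm thick, 100 to 210 g, white windows on both faces (either may lie up); grip it across its 56 mm width. 2 to 4 cassettes are there, all alike; an absent one reads None
- cassette_c_center (a point): centre of a green blot cassette: a flat rigid slab 56 mm (its x) by 110 mm (its y) by 12 mm thick, 100 to 210 g, white windows on both faces (either may lie up); grip it across its 56 mm width. 2 to 4 cassettes are there, all alike; an absent one reads None
- cassette_d_center (a point): centre of a green blot cassette: a flat rigid slab 56 mm (its x) by 110 mm (its y) by 12 mm thick, 100 to 210 g, white windows on both faces (either may lie up); grip it across its 56 mm width. 2 to 4 cassettes are there, all alike; an absent one reads None
- press: white bench screw press, fixed; origin on the bench under its platen. Base plate 12 mm thick, 210 mm wide (x) under the bridge and 150 mm wide beyond it, 360 mm long (y from -90 to 270 mm); a bridge of two columns at x = -92 and +92 mm carries a crossbeam (x from -108 to 108, y from -28 to 28 mm, top 174 mm above the bench). The carriage slides along the press's y axis under the bridge; the loading end is at +y
- carriage (a joint): position of the aluminium carriage (m): 0 = fully out for loading, 0.190 = fully home under the platen; friction about 2 N, it stays where it is left
- tray_floor (a point): centre of the top of the carriage's tray floor (24 mm above the bench), marked with a grey cassette-sized rectangle; the cassettes' pile goes here with their 110 mm length along this frame's y. The floor is 100 mm (x) by 140 mm (y). Four black corner guides, 44 mm high above the floor, fence in a space 68 mm (x) by 124 mm (y) for the pile; they are 6 mm thick and leave the middle 84 mm of the long sides (and 38 mm of the short ends) open for fingers
- carriage_handle (a point): middle of the part to grip of the carriage's black upright handle plate, 50 mm (x) by 10 mm thick (y), 57 mm above the bench; the plate's top is 75 mm above the bench. It stands 150 mm from the tray's centre along the press's +y and moves with the carriage
- crank_axis (a point): point on the crank's vertical axis, 216 mm above the bench, at the height of the crank knob's middle
- crank_knob (a point): middle of the red upright crank knob, 24 mm in diameter, 48 mm tall (190 to 238 mm above the bench), spinning freely on its pin, 60 mm from the crank's axis; a flat steel arm lies under it (top at 188 mm)
- crank (a joint): crank angle (rad), range 0 to 26, grows clockwise seen from above; at 0 the knob is on the press's +x side of the axis and the screw is fully up. One turn (6.283 rad) lowers the platen 12 mm. It turns with about 0.1 N m (2 N at the knob), stays where it is left, and keeps its height
- platen_face (a point): centre of the underside of the blue platen (54 by 100 mm), 60 mm above the tray floor when the crank is at 0
- platen (a joint): compression (m) of the spring between screw and platen: 0 while the platen hangs free, then it grows by 12 mm for each turn of the crank past contact (6 mm for half a turn), up to 0.014; the spring gives about 17 N at 6 mm
- supply: white electrophoresis power supply with a green front, 150 mm deep (x from -30 to 120 mm), 210 mm wide (y), 66 mm high, fixed; origin on the bench under the lever's pivot; a plinth under the lever rises to 80 mm
- lever_pivot (a point): pivot of the trip lever, 78 mm above the bench; the lever swings in the supply's y-z plane
- lever_tip (a point): point on the lever 70 mm from its pivot, 5 mm below its end. The lever is an upright paddle 36 mm wide (the supply's x), 10 mm thick, black with an orange end
- lever (a joint): lever angle (rad): 0 = fully off (leaning 0.55 rad from upright to the supply's -y side, where a red patch is), 1.1 = fully on (leaning 0.55 rad to its +y side, green patch); tripped it stands near the middle, 0.55. It needs about 2.5 N at the tip and stays where it is left
- jar: bystander: small glass jar, 34 mm wide, 50 mm tall; origin at its underside; leave it where it stands
- reagent: bystander: amber bottle, 68 mm wide, 150 mm tall; origin at its underside; leave it where it stands
- tip_box: bystander: box of pipette tips, 70 by 120 by 62 mm; origin at its underside; leave it where it stands
- tub: bystander: clear open tub, 120 by 90 by 50 mm; origin at its underside; leave it where it stands
- beaker: bystander: glass beaker, 70 mm wide, 80 mm tall; origin at its underside; leave it where it stands
- spatula: bystander: spatula lying on the bench, 180 mm long; origin at its underside; leave it where it stands
There are look-alikes about, which are no part of the job. Leave any black or yellow look-alike of the part that bears cassette_d_center alone.

How it is judged:
By the outcome, as a careful person would: the job done as asked, in the order asked, and still so for the second after the job is handed in, with the robot touching nothing.
Of cassette_a, cassette_b, cassette_c, cassette_d only 2 to 4 are there at a start; the rules pass over those that are not, and their reading is None.
At some moment in a run one of cassette_a, cassette_b, cassette_c, cassette_d may be knocked a few centimetres aside while the robot is not near it.
Once in a run the grip may slacken for a moment while it holds something.
It also fails if it takes over 192 s, if anything falls off the work surface, if the arm or the gripper's body presses on something with over 40 N, if the wrist force passes 120 N, or if a joint passes its speed limit or range.

ROBOT

A 6-joint arm with a two-finger parallel gripper is mounted at the origin on the work surface. World frame = base frame: x ahead of the robot, y to its left, z up, the work surface at z = 0. Lengths are in m, angles in rad, forces in N, time in s.
With the tool pointing down it reaches from about 0.3 to 0.825 m from the base axis. Payload 5.4 kg.
Tool frame: the origin (TCP) lies at the very end of the fingers, on their centre line; the grasp point (between the pads) lies 19 mm behind it; z points along the fingers, x is the direction in which the jaws open and shut, and the axes are right-handed (so a half turn about z gives the same grasp; the last joint's range is limited). The gripper opens to 92 mm and grips with 3 to 60 N. Pads are 20 mm wide; open, the fingers measure 128 mm over their backs; the gripper's body (75 mm by 189 mm) begins 69 mm behind the grasp point.
Start: joints at [-1.475, 0.158, 1.597, -0, 1.386, -0.21], TCP at [0.173, -0.548, 0.215] pointing down, gripper open.
Joint ranges: [-2.91, 2.91], [-0.94, 2.29], [0.18, 2.7], [-1.29, 4.43], [0.17, 2.64], [-3, 3]. Speed limits (rad/s): [2.57, 2.57, 3.14, 3.14, 3.14, 3.14].

INTERFACE

Orientations are given as a rotation vector (axis times angle).
In Python, from workcell import bot gives the robot as it stands. Calls block until the motion is done:
- bot.goto(position, orientation): joint-space move of the TCP to a pose.
- bot.line_to(position, rot=None, max_speed=0.15): straight line of the TCP; rot=None keeps the orientation; max_speed is the mean speed in m/s.
- bot.set_joints(angles): joint-space move.
- bot.set_gripper(opening, newtons=None): opening from 0.0 (shut) to 1.0 (fully open); newtons is the grip in N (None keeps the last); returns when the fingers have stopped.
- bot.hold(seconds).
- bot.inverse_kinematics(position, orientation): joint angles nearest the present ones, or None.
- bot.read_camera(name): name is "scene" or "top" or "wrist"; returns a dict with "pixels" (384x512x3 uint8, blue, green, red), "fx", "fy", "cx", "cy" (pixels), "R" (3x3) and "t" (3): a world point X has camera coordinates R X + t. Camera axes: x right, y down, z forward; pixel columns grow to the right and rows downward; lengths in m; the calibration is good to about 2 mm. A picture is of the moment at which its call begins. There is no depth.
A pose or a line that the arm cannot do raises bot.MotionError and nothing moves.
- bot.job_done(): hands the job in, once; it reports no verdict.
Readings, each from a call of its own:
- bot.current_clock(): time.
- bot.current_joints(): joint angles.
- bot.current_joint_vel(): joint speeds.
- bot.current_effort(): joint torques, N m.
- bot.current_ee_pos(): TCP position.
- bot.current_tool_rot(): TCP orientation.
- bot.current_contact_force(): force on the tool from outside, world axes, zero at the start.
- bot.current_ft_torque(): the same for the moment, N m.
- bot.current_opening(): opening from 0.0 (shut) to 1.0 (fully open).
Only numpy, scipy, OpenCV 4.12 (cv2) and the standard library are available. Lean on these libraries where they do the work, as an engineer would, in place of code of your own. Each camera call takes 0.05 s, during which the arm holds its last target. There are 200 camera calls.

## Working session

There is one attempt and no reset: what is moved stays moved. The work goes in short steps, each a Python script; the robot and the scene stay as the last script left them, time stands still between calls to the robot, and variables do not carry over. Pictures are saved under pics/ and viewed, about 12 in all and at most 16, crops included, and the job is handed in when it is done.

```bash
ls; mkdir -p pics; python3 - <<'E'
from workcell import bot
import cv2,numpy as np
for n in("top","scene"):
    d=bot.read_camera(n); cv2.imwrite(f"pics/{n}0.png",cv2.resize(d["pixels"],None,fx=1.5,fy=1.5,interpolation=cv2.INTER_CUBIC))
    print(n,d["fx"],d["fy"],d["cx"],d["cy"],np.round(d["R"],4).tolist(),np.round(d["t"],4).tolist())
print(bot.current_clock(),bot.current_tool_rot())
E
```

```text
pics
top 428.9412977874063 428.9412977874063 261.14118812995474 188.10390501439193 [[0.029, -0.9996, 0.001], [-0.9921, -0.0289, -0.1224], [0.1224, 0.0025, -0.9925]] [0.0258, 0.5291, 1.4978]
scene 487.46195356599014 487.46195356599014 254.61821534772824 196.22722483666521 [[-0.4159, 0.9093, -0.0156], [0.6571, 0.2886, -0.6964], [-0.6287, -0.2999, -0.7175]] [0.1736, -0.2315, 1.9682]
0.1 [-2.53284717e+00  1.85645572e+00  1.71737834e-03]
```

View pics/top0.png

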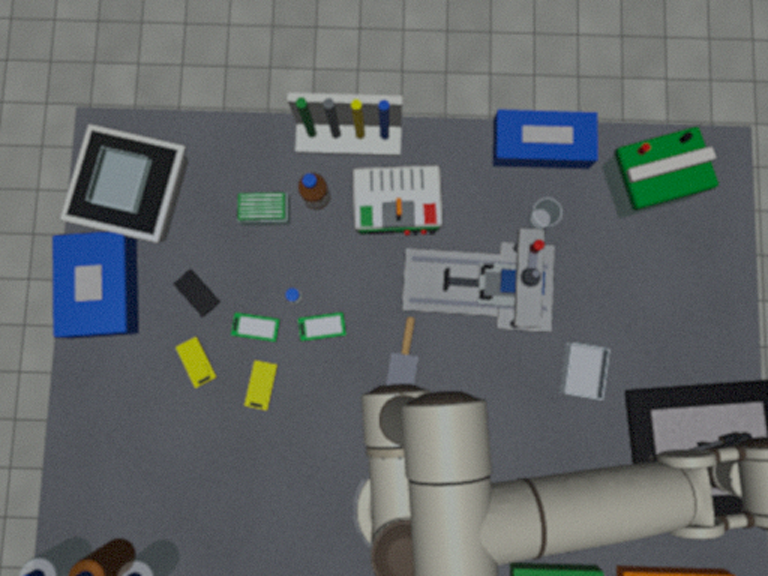

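View pics/scene0.png

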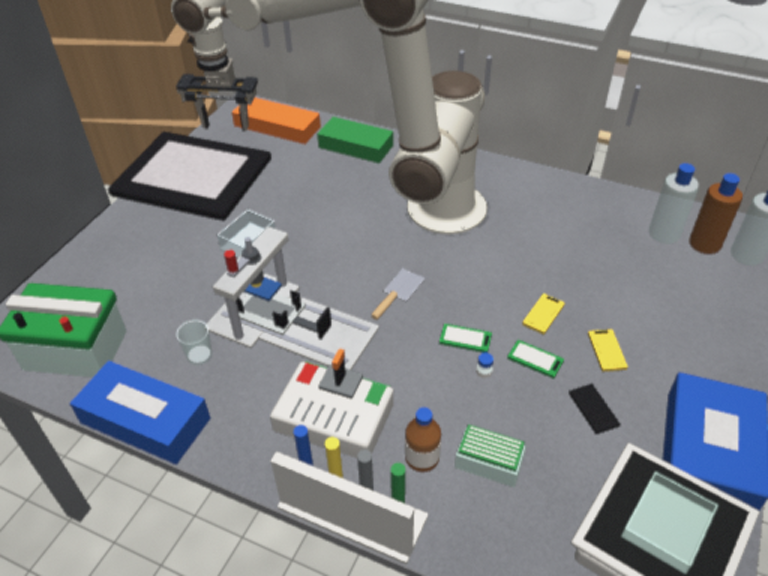

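The top view (1.5x) shows two green cassettes at about (256,327) and (322,326). The look-alikes are black (197,293) and yellow (195,362), (261,385). The press is at about (480,285) with its loading end to the left and the carriage partly in. The supply is at (397,200), with its lever upright.

```bash
cat > h.py <<'E'
from workcell import bot
import cv2,numpy as np
from scipy.spatial.transform import Rotation as Ro
def pix2pt(d,uv,z):
    uv=np.atleast_2d(np.array(uv,float)); R=np.array(d["R"]);t=np.array(d["t"])
    ray=np.c_[(uv[:,0]-d["cx"])/d["fx"],(uv[:,1]-d["cy"])/d["fy"],np.ones(len(uv))]@R
    c=-R.T@t
    return c+ray*((z-c[2])/ray[:,2])[:,None]
def proj(d,X):
    c=np.array(d["R"])@np.array(X)+np.array(d["t"]); return np.array([d["fx"]*c[0]/c[2]+d["cx"],d["fy"]*c[1]/c[2]+d["cy"]])
def down(a):  # tool down, jaw (x) axis along world angle a
    x=np.array([np.cos(a),np.sin(a),0]);z=np.array([0,0,-1.]);return Ro.from_matrix(np.c_[x,np.cross(z,x),z]).as_rotvec()
def green(d):
    h=cv2.cvtColor(d["pixels"],cv2.COLOR_BGR2HSV); return cv2.inRange(h,(45,110,60),(85,255,255))
def cassettes(d,z=0.012):
    "outer rectangles of green frames at height z: centre, long-axis angle, size"
    out=[]
    m=green(d); cs,_=cv2.findContours(m,cv2.RETR_EXTERNAL,cv2.CHAIN_APPROX_NONE)
    for c in cs:
        if len(c)<20: continue
        P=pix2pt(d,c[:,0,:],z)[:,:2]
        (cx,cy),(w,h),a=cv2.minAreaRect((P*1000).astype(np.float32)); a=np.radians(a)
        if w<h: w,h,a=h,w,a+np.pi/2
        out.append((cx/1e3,cy/1e3,(a+np.pi/2)%np.pi-np.pi/2,w,h))
    return out
def shot(n,f,s=1.5,box=None):
    d=bot.read_camera(n);p=d["pixels"]
    if box: p=p[box[1]:box[3],box[0]:box[2]]
    cv2.imwrite("pics/"+f,cv2.resize(p,None,fx=s,fy=s,interpolation=cv2.INTER_CUBIC)); return d
E
python3 - <<'E'
from h import *
d=shot("top","top1.png",4,(225,100,405,240))
for c in cassettes(d): print(np.round(c,3),)
s=lambda u,v,z:np.round(pix2pt(d,[u/1.5,v/1.5],z)[0],3)
print("handle",s(462,282,.075),"knob",s(538,245,.238),"base L",s(405,249,.012),s(403,311,.012),"R",s(554,245,.012),s(554,331,.012),"pivot",s(399,213,.08),"levertip",s(399,200,.15))
E
```

```text
[-1.24000e-01 -3.58000e-01 -1.54200e+00  2.05532e+02  1.30840e+01]
[  0.421   0.206  -1.399 109.045  56.868]
[  0.415   0.366   1.456 109.899  57.082]
[ 6.62000e-01  4.90000e-02 -1.51000e+00  1.53566e+02  8.13200e+00]
[6.9200e-01 1.0900e-01 3.3000e-02 4.4916e+01 2.2009e+01]
[7.1200e-01 3.1500e-01 5.0000e-02 6.0044e+01 7.3370e+00]
[ 0.705  0.421  0.278 64.954 16.92 ]
[  0.837  -0.629  -1.27  217.429 162.92 ]
handle [ 0.528 -0.121  0.075] knob [ 0.589 -0.26   0.238] base L [0.613 0.011 0.012] [0.462 0.012 0.012] R [ 0.633 -0.35   0.012] [ 0.424 -0.35   0.012] pivot [0.685 0.029 0.08 ] levertip [0.699 0.03  0.15 ]
```

View pics/top1.png

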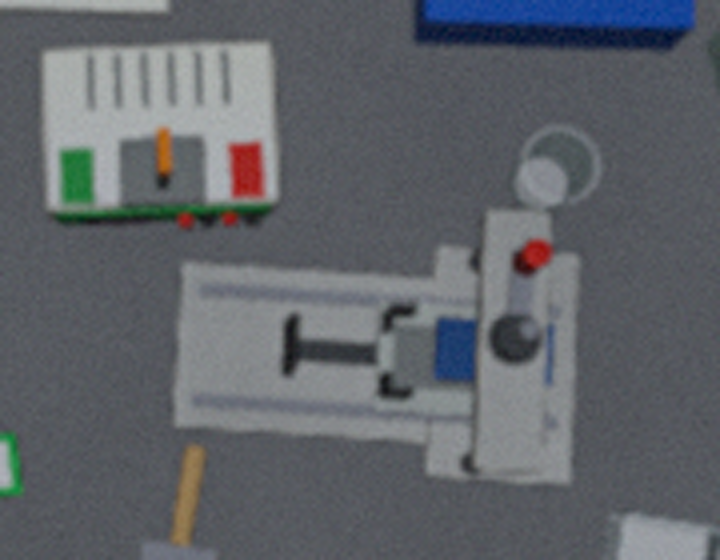

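```bash
cat >> h.py <<'E'
def best(p,a):
    q0=bot.current_joints(); c=[]
    for k in(-1,0,1):
        q=bot.inverse_kinematics(p,down(a+k*np.pi))
        if q is not None: c.append((abs(np.array(q)-q0).max()+abs(q[5])*.3,a+k*np.pi))
    return min(c)[1]
E
python3 - <<'E'
from h import *
d=bot.read_camera("top")
f=lambda u,v,z:pix2pt(d,[225+u/4,100+v/4],z)[0][:2]
for n,p in dict(LT=(182,263),LB=(176,426),NB=(428,440),RT=(578,256),RB=(571,483),RBl=(428,475)).items(): print(n,f(*p,.012).round(4))
print("hand",f(292,317,.075),f(288,375,.075),"hub",f(514,338,.2),"knob",f(537,253,.238),"supply top corners",[f(*p,.066).round(3).tolist() for p in((43,50),(270,43),(277,208),(48,212))])
p=[.50,-.12,.42];a=best(p,np.pi/2);print("a",a)
bot.goto(p,down(a)); print(bot.current_clock(),np.round(bot.current_joints(),2))
d=shot("wrist","w1.png",1.5);np.save("w1.npy",d,allow_pickle=True)
print(-np.array(d["R"]).T@d["t"])
E
```

```text
LT [0.6136 0.0095]
LB [0.4649 0.011 ]
NB [ 0.4589 -0.2157]
RT [ 0.6306 -0.3507]
RB [ 0.424  -0.3441]
RBl [ 0.4275 -0.2159]
hand [ 0.55766477 -0.08619397] [ 0.50685493 -0.08366892] hub [ 0.5275898  -0.25237801] knob [ 0.58949174 -0.26192466] supply top corners [[0.793, 0.139], [0.805, -0.063], [0.656, -0.072], [0.646, 0.13]]
a -1.5707963267948966
2.275 [-0.47 -0.05  1.41 -0.    1.78  1.1 ]
[ 0.56905952 -0.12146978  0.58973385]
```

View pics/w1.png

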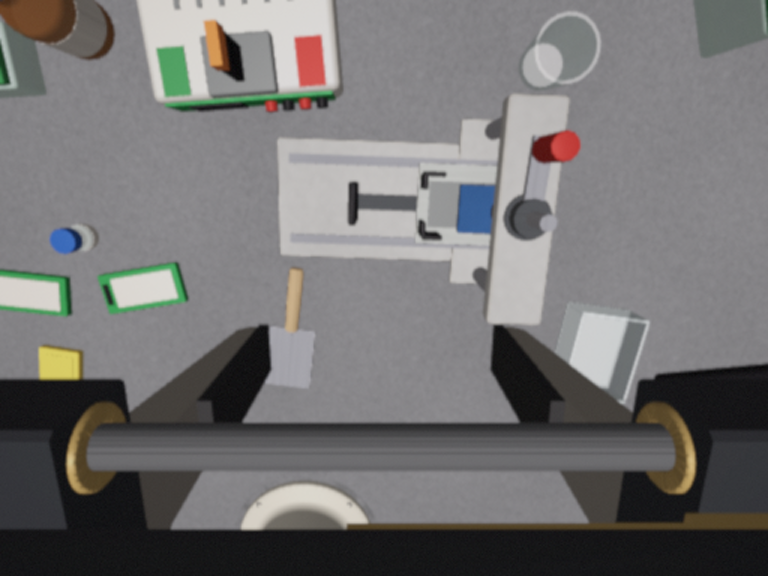

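```bash
python3 - <<'E'
from h import *
d=np.load("w1.npy",allow_pickle=True).item()
f=lambda u,v,z:pix2pt(d,[u/1.5,v/1.5],z)[0][:2].round(4).tolist()
for n,p in dict(LT=(278,139),LB=(281,256),NB=(450,262)).items(): print(n,f(*p,.012))
print("hand",f(352,184,.075),f(353,223,.075),"end",f(418,165,.03),f(417,243,.03))
print("knobtop",f(569,145,.238),"supply front top edge",f(155,97,.066),f(338,89,.066),"tip",f(213,22,.152),"patches",f(174,71,.066),f(310,61,.066))
for c in cassettes(d): print(np.round(c,3))
E
```

```text
LT [0.6132, 0.0065]
LB [0.4645, 0.0111]
NB [0.4562, -0.2153]
hand [0.5594, -0.0893] [0.515, -0.0898] end [0.5813, -0.1682] [0.4846, -0.1689]
knobtop [0.5915, -0.2662] supply front top edge [0.6535, 0.1286] [0.6617, -0.0749] tip [0.7019, 0.0278] patches [0.68, 0.1044] [0.6899, -0.0451]
[ 0.414  0.352  1.456 95.303 54.868]
[  0.421   0.202  -1.407 110.38   54.01 ]
[ 6.58000e-01  3.90000e-02 -1.50000e+00  2.05476e+02  8.37700e+00]
[ 0.69   0.335 -0.212 23.839  7.118]
[ 0.691  0.128  0.057 50.311 28.469]
```

```bash
cat >> h.py <<'E'
O=np.array([.531,-.261]); YAW=-.031
def W(x,y,z): # press frame -> world
    c,s=np.cos(YAW),np.sin(YAW); return np.array([O[0]+c*x-s*y,O[1]+s*x+c*y,z])
F=lambda:np.round(bot.current_contact_force(),1)
E
python3 - <<'E'
from h import *
a=best(W(0,.17,.15),np.pi/2+YAW); 
bot.goto(W(0,.172,.13),down(a)); bot.line_to(W(0,.172,.042),max_speed=.1); print(F())
bot.set_gripper(0.0,25); print(bot.current_opening(),F(),bot.current_ee_pos())
bot.line_to(W(0,.325,.042),max_speed=.1); print(F())
y=.325
while y<.36:
    y+=.003; bot.line_to(W(0,y,.042),max_speed=.05); f=F(); print(round(y,3),f)
    if f[1]<-9: break
print(bot.current_ee_pos())
bot.set_gripper(1.0); print(F(),bot.current_ee_pos())
bot.line_to(W(0,y,.13),max_speed=.2)
# view cassettes from above
bot.goto([.40,.27,.40],down(best([.40,.27,.40],YAW))); print(bot.current_clock())
d=shot("wrist","w2.png",1.5);np.save("w2.npy",d,allow_pickle=True)
for c in cassettes(d): print(np.round(c,3))
E
```

```text
[0.6 0.1 0.7]
0.10587104024324859 [-0.5  1.6 -0.1] [ 0.53634752 -0.08880132  0.04201176]
[ 5.9 -0.3 -5.2]
0.328 [ 5.1 -0.2 -5.8]
0.331 [ 5.3  0.3 -5.2]
0.334 [ 6.2 -0.8 -5.1]
0.337 [ 5.3 -0.2 -5.4]
0.34 [ 6.6  0.1 -5.1]
0.343 [ 4.7 -4.3 -3.4]
0.346 [  4.3 -15.3  -4.6]
[0.54240494 0.08223735 0.0419917 ]
[ 0.3 -0.  -0.3] [0.54173322 0.08479878 0.04198834]
12.325
[ 0.71   0.079  0.078 51.255 27.075]
[ 0.662  0.091 -1.488 52.797 18.265]
[  0.42    0.206  -1.407 108.23   53.808]
[ 0.757  0.311  1.539 21.748 11.185]
[ 0.738  0.311  1.539 23.582 18.66 ]
[ 0.716  0.311  1.539 25.42  18.679]
[ 0.751  0.337 -1.442 19.718  0.   ]
[ 0.74   0.339 -1.447 23.247  0.   ]
[ 0.729  0.341 -1.452 21.426  0.   ]
[ 0.718  0.343 -1.457 24.939  0.   ]
[ 0.707  0.344 -1.462 26.681  0.   ]
[ 0.75   0.362 -1.442 19.276  0.   ]
[ 0.739  0.365 -1.447 20.961  0.   ]
[ 0.728  0.368 -1.452 22.637  0.   ]
[ 0.716  0.371 -1.456 26.017  0.   ]
[ 0.705  0.376 -1.461 27.622  0.   ]
[ 0.749  0.385 -1.441 20.579  0.   ]
[  0.437   0.355   1.452 107.353  53.778]
[ 0.726  0.394 -1.451 23.782  0.   ]
[  0.702   0.368   1.139 134.606  61.744]
```

View pics/w2.png

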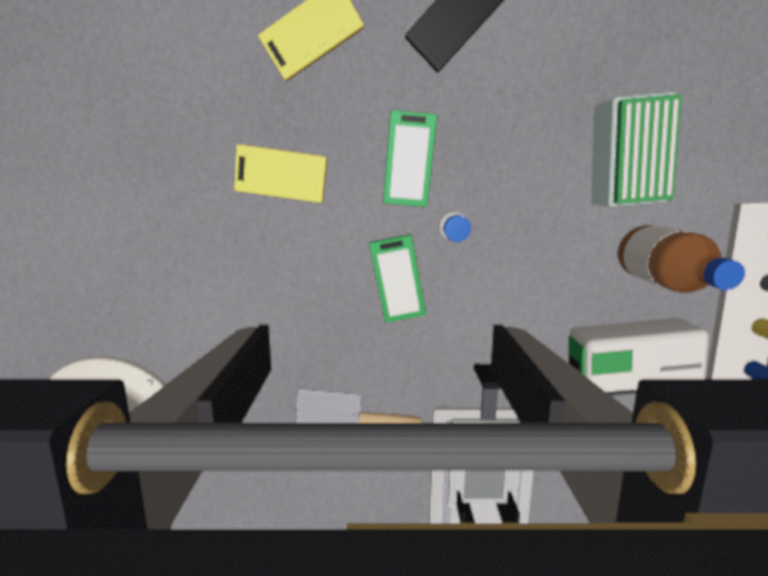

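The two green cassettes are at (410,158) and (398,277) px; the first was knocked about 2 cm aside. Next I'll look at the tray from above.

```bash
python3 - <<'E'
from h import *
p=[.535,-.15,.33]; bot.goto(p,down(best(p,YAW))); print(bot.current_clock())
d=shot("wrist","w3.png",1.5);np.save("w3.npy",d,allow_pickle=True)
E
```

```text
14.0167
```

View pics/w3.png

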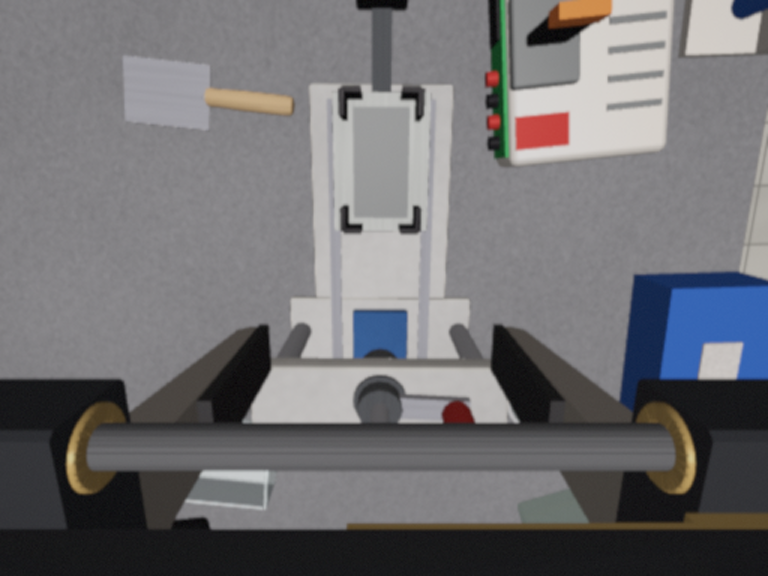

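```bash
cat >> h.py <<'E'
def pick(c):
    x,y,an=c[:3]; a=best([x,y,.1],an-np.pi/2)
    bot.goto([x,y,.09],down(a)); bot.set_gripper(.85); bot.line_to([x,y,.003],max_speed=.1); print("pre",F())
    bot.set_gripper(0,40); print("open",bot.current_opening()*92,F())
    bot.line_to([x,y,.105],max_speed=.15); print("lift",bot.current_opening()*92,F(),bot.current_clock())
E
python3 - <<'E'
from h import *
d=np.load("w3.npy",allow_pickle=True).item()
P=pix2pt(d,np.array([(353,107),(409,107),(408,218),(355,218)])/1.5,.024)[:,:2]
print(P.round(4).tolist(),P.mean(0)); v=P[0]+P[1]-P[2]-P[3]; print("yaw",np.arctan2(-v[0],v[1]),np.linalg.norm(v)/2)
print("pred",W(0,.19,0)); print("hub",pix2pt(d,np.array([379,392])/1.5,.2))
pick((.4205,.2055,-1.405))
d=shot("wrist","w4.png",1.5)
for c in cassettes(d): print(np.round(c,3))
E
```

```text
[[0.512, -0.0129], [0.569, -0.0145], [0.5664, -0.1265], [0.5092, -0.1249]] [ 0.53914763 -0.06970007]
yaw -0.024140384454150166 0.11204659664834034
pred [ 0.53688906 -0.07109129  0.        ]
hub [[ 0.53200324 -0.23942656  0.2       ]]
pre [ 0.4 -0.1  0.1]
open 55.743855647883606 [-2.1 -0.2  4. ]
lift 55.59120808990645 [-0.5  0.7 -1.6] 18.4167
[  0.423   0.182  -1.404 139.565  90.828]
[ 0.435  0.339  1.455 76.348 54.623]
```

View pics/w4.png

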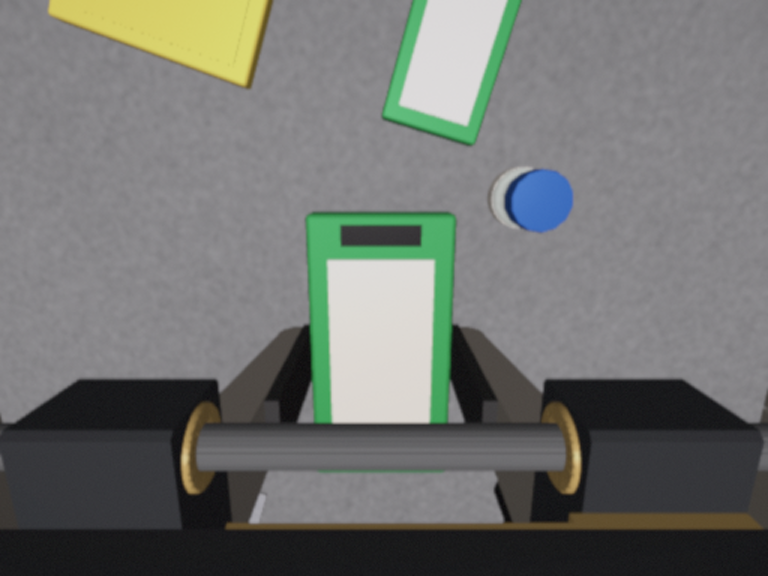

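```bash
sed -i 's/^O=.*/O=np.array([.533,-.2597]); YAW=-.026/' h.py; cat >> h.py <<'E'
T=np.array([.5386,-.0697])
def offset(d,v):
    "how far the held cassette's centre lies from the TCP along its length, from its far-end pixel row (at centre column)"
    p=pix2pt(d,v,bot.current_ee_pos()[2]+.009)[0]; tcp=np.array(bot.current_ee_pos())
    y=Ro.from_rotvec(bot.current_tool_rot()).as_matrix()[:,1]; s=(p-tcp)@y; print("edge",s); return (abs(s)-.055)*np.sign(s)
def place(off,z):
    a=best([*T,.15],YAW); y=Ro.from_rotvec(down(a)).as_matrix()[:,1]; p=T-off*y[:2]; print("to",p,"a",a)
    bot.goto([*p,.13],down(a)); print("held",bot.current_opening()*92)
    bot.line_to([*p,z+.012],max_speed=.1); print(F())
    for dz in np.arange(.010,-.0045,-.002):
        bot.line_to([*p,z+dz],max_speed=.04); f=F(); 
        if f[2]>3: break
    print("down at",round(dz,3),f,bot.current_opening()*92)
    bot.set_gripper(.8); bot.line_to([*p,.13],max_speed=.15); print(bot.current_clock())
E
python3 - <<'E'
from h import *
d=bot.read_camera("wrist"); off=offset(d,[381/1.5,213/1.5]); print(off)
place(off,.027)
p=[.538,-.15,.25]; bot.goto(p,down(best(p,YAW)))
d=shot("wrist","w5.png",1.5)
E
```

```text
edge -0.054832489717566914
0.00016751028243308652
to [ 0.53860435 -0.06953255] a -0.026
held 55.598276508540486
[ 0.7 -0.2 -1.1]
down at -0.002 [-6.2  1.2 16.4] 55.452621115037395
23.7833
```

View pics/w5.png

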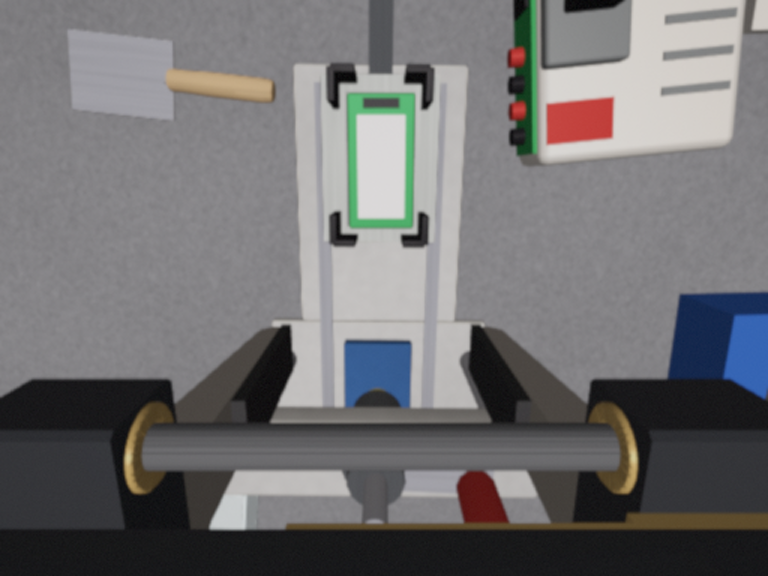

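First cassette (348–414, 93–228 px) lies flat between the guides. Now the second.

```bash
python3 - <<'E'
from h import *
p=[.43,.28,.25]; bot.goto(p,down(best(p,YAW)))
d=bot.read_camera("wrist")
c=[c for c in cassettes(d) if 95<c[3]<120 and 45<c[4]<65 and c[1]>.3 and c[0]<.55]; print(np.round(c,4))
pick(c[0])
d=shot("wrist","w6.png",1); np.save("w6.npy",d,allow_pickle=True)
m=green(d); col=m[:,240:268].mean(1)>128; print("rows",np.where(np.diff(col.astype(int)))[0]+1)
E
```

```text
[[  0.437    0.3554   1.4546 107.9308  54.1887]]
pre [ 0.3 -0.3 -0.8]
open 55.537838661215986 [-0.2 -0.3  2.7]
lift 55.51813868671922 [-0.3  0.3 -2.3] 29.4833
rows [142 150 164 172]
```

View pics/w6.png

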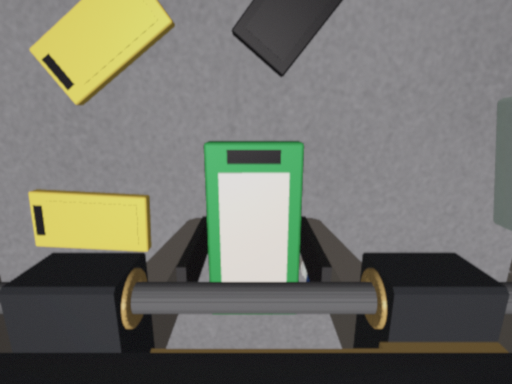

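```bash
sed -i 's/-.0045,-.002)/-.0065,-.001)/' h.py; python3 - <<'E'
from h import *
d=bot.read_camera("wrist"); off=offset(d,[254,142]); print(off)
place(off,.039)
p=[.538,-.15,.25]; bot.goto(p,down(best(p,YAW)))
d=shot("wrist","w7.png",2,(170,20,350,180))
for z in(.048,): print([np.round(c,4) for c in cassettes(d,z) if c[3]>80])
E
```

```text
edge -0.05489206515634825
0.00010793484365174966
to [ 0.53860281 -0.0695921 ] a -0.026
held 55.37232678555833
[ 0.4  0.2 -1.5]
down at -0.001 [-4.9  1.9 12. ] 55.359644777791864
36.3583
[array([ 5.389000e-01, -6.970000e-02,  1.544600e+00,  1.055201e+02,
        5.345820e+01]), array([ 6.538000e-01, -1.140000e-02, -1.500100e+00,  1.094779e+02,
        1.481510e+01])]
```

View pics/w7.png

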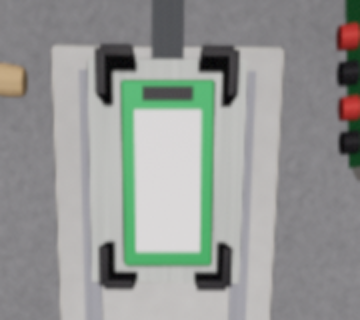

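The pile is square between the guides. I'll check the whole bench for other cassettes while sliding the carriage home.

```bash
python3 - <<'E'
from h import *
d=bot.read_camera("top"); print("top",[np.round(c,3).tolist() for c in cassettes(d) if c[3]>50 and c[4]>20])
h=W(0,.34,0); a=best([*h[:2],.15],np.pi/2+YAW)
bot.goto(W(0,.34,.13),down(a)); bot.set_gripper(1); bot.line_to(W(0,.34,.042),max_speed=.12); print(F())
bot.set_gripper(0.0,25); print(bot.current_opening()*92,F())
bot.line_to(W(0,.165,.042),max_speed=.08); print(F())
y=.165
while y>.135:
    y-=.002; bot.line_to(W(0,y,.042),max_speed=.05); f=F(); print(round(y,3),f)
    if f[1]>12: break
print(bot.current_ee_pos())
bot.set_gripper(.8); print(F())
bot.line_to(W(0,y,.13),max_speed=.2)
print(bot.current_clock())
p=[.54,-.02,.33]; a=best(p,np.pi+YAW);print(a);bot.goto(p,down(-np.pi+YAW) if 0 else down(a))
d=shot("wrist","w8.png",1.5);np.save("w8.npy",d,allow_pickle=True)
d=shot("scene","s8.png",3,(120,120,300,290));np.save("s8.npy",d,allow_pickle=True)
E
```

```text
top [[0.543, -0.058, -1.542, 83.611, 54.734], [0.837, -0.63, -1.273, 216.454, 162.578]]
[-0.1  0.2  0.2]
9.945680602000378 [-0.8  2.6 -0.1]
[-8.5  0.4  5.3]
0.163 [-8.1  0.7  5.6]
0.161 [-7.1  1.2  7.3]
0.159 [-7.5  1.4  7.6]
0.157 [-8.4  1.8  7. ]
0.155 [-8.8  0.9  6.7]
0.153 [-7.5  2.5  7.4]
0.151 [-7.8 10.3  9.4]
0.149 [-6.9 18.1 11.4]
[ 0.53510757 -0.10763654  0.04189011]
[-0.2  0.5 -0.3]
46.6667
-0.0259999999999998
```

View pics/w8.png

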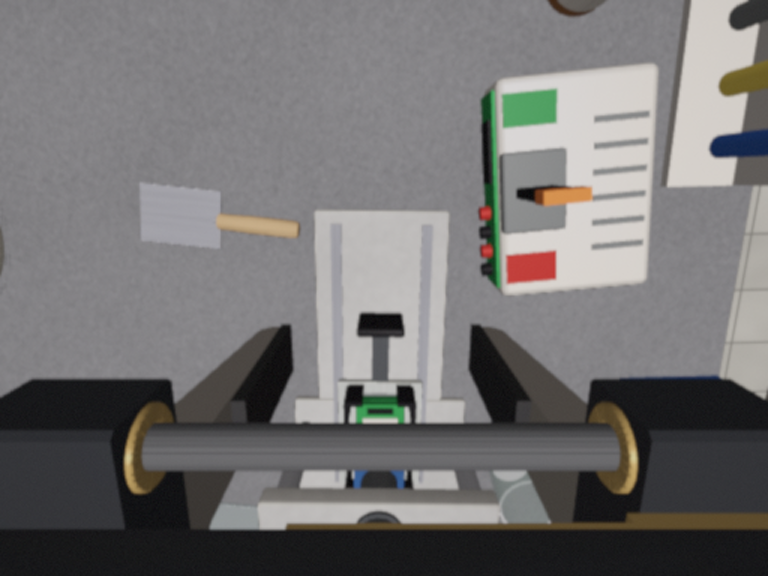

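View pics/s8.png

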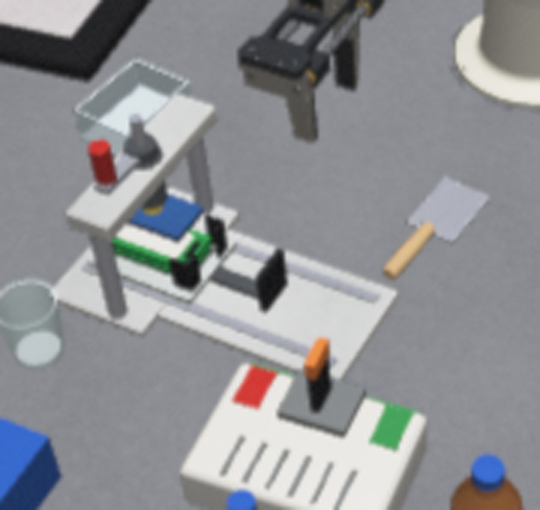

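```bash
sed -i 's/^O=.*/O=np.array([.533,-.259]); YAW=-.026/' h.py; python3 - <<'E'
from h import *
s=np.load("s8.npy",allow_pickle=True).item()
for z in(.060,.072,.084,.09,.1): print(z,[((proj(s,W(x,.05,z))-[120,120])*3).round(0).tolist() for x in(.027,-.027)])
p=[.40,-.1,.40]; bot.goto(p,down(best(p,YAW)))
t=bot.read_camera("top"); s=bot.read_camera("scene")
P=[];uv=[]
for d,roi in((t,(300,120,400,240)),(s,(120,140,190,190))):
    h=cv2.cvtColor(d["pixels"],cv2.COLOR_BGR2HSV); m=cv2.inRange(h,(0,150,60),(8,255,255))|cv2.inRange(h,(172,150,60),(180,255,255))
    k=np.zeros_like(m);k[roi[1]:roi[3],roi[0]:roi[2]]=255;m&=k
    n,_,st,ce=cv2.connectedComponentsWithStats(m); i=1+np.argmax(st[1:,4]); uv.append(ce[i]); print(st[i],ce[i])
    K=np.array([[d["fx"],0,d["cx"]],[0,d["fy"],d["cy"]],[0,0,1]]);P.append(K@np.c_[d["R"],d["t"]])
X=cv2.triangulatePoints(P[0],P[1],uv[0],uv[1]);X=(X[:3]/X[3]).ravel();print("knob",X,"pred",W(.06,0,.216))
E
```

```text
0.06 [[179.0, 260.0], [204.0, 229.0]]
0.072 [[178.0, 253.0], [203.0, 221.0]]
0.084 [[176.0, 245.0], [202.0, 214.0]]
0.09 [[176.0, 241.0], [201.0, 210.0]]
0.1 [[174.0, 235.0], [200.0, 204.0]]
[355 160   8   7  39] [358.30769231 163.20512821]
[150 167   8  14  74] [153.59459459 173.31081081]
knob [ 0.5925252  -0.2623027   0.22044272] pred [ 0.59297972 -0.26055982  0.216     ]
```

```bash
cat >> h.py <<'E'
def K(th,z=.199): return W(.06*np.cos(th),-.06*np.sin(th),z)  # crank angle th, clockwise from above
def wind(t0,t1,n=24):
    ths=np.linspace(t0,t1,max(1,int(np.ceil(abs(t1-t0)/(2*np.pi)*n)))+1)[1:]
    for i,t in enumerate(ths):
        bot.line_to(K(t),max_speed=.1)
        if i%4==3 or i==len(ths)-1: print(round(t,2),F(),round(bot.current_opening()*92,1),end="; ")
    print()
E
python3 - <<'E'
from h import *
a=best(K(0),np.pi/2+YAW); 
bot.goto(K(0,.29),down(a)); bot.set_gripper(.5); bot.line_to(K(0),max_speed=.1); print(F())
bot.set_gripper(0,20); print(bot.current_opening()*92,F(),bot.current_clock())
wind(0,np.pi); print(bot.current_clock(),np.round(bot.current_joints(),2))
E
```

```text
[ 1.2 -0.   0.7]
23.455009573444624 [-0.1 -1.5  2.3] 52.575
1.05 [-3.5  5.1  7.6] 23.8; 2.09 [1.8 5.1 5.4] 23.7; 3.14 [2.3 1.8 6.6] 23.2; 
56.275 [-0.72  0.08  1.72  0.    1.35  0.87]
```

```bash
python3 - <<'E'
from h import *
wind(np.pi,5*np.pi); print(bot.current_clock())
wind(5*np.pi,6*np.pi); print(bot.current_clock())
d=shot("scene","s9.png",5,(125,125,235,240))
wind(6*np.pi,7*np.pi); print(bot.current_clock(),bot.current_ee_pos(),K(7*np.pi))
E
```

```text
4.19 [-0.9  4.1  8.5] 23.7; 5.24 [5.2 3.9 6.2] 23.7; 6.28 [ 2.9 -1.7  5.3] 23.4; 7.33 [-2.8  2.3  8.5] 23.4; 8.38 [-0.   4.7  7.7] 23.5; 9.42 [3.7 1.4 6. ] 23.5; 10.47 [0.7 3.2 8.7] 23.7; 11.52 [5.2 3.4 6.6] 23.4; 12.57 [ 3.  -1.9  5.4] 23.5; 13.61 [-2.1  1.5  9.2] 23.4; 14.66 [0.9 4.3 7.8] 23.8; 15.71 [2.8 1.9 6.8] 23.8; 
71.075
16.76 [0.7 3.9 8. ] 23.6; 17.8 [4.1 3.3 7.2] 23.6; 18.85 [ 3.9 -1.3  5.8] 23.2; 
74.775
19.9 [-2.7  1.5  9. ] 23.5; 20.94 [0.7 5.  7.8] 23.4; 21.99 [3.5 1.7 7.6] 23.7; 
78.525 [ 0.47318729 -0.25647083  0.19944562] [ 0.47302028 -0.25744018  0.199     ]
```

View pics/s9.png

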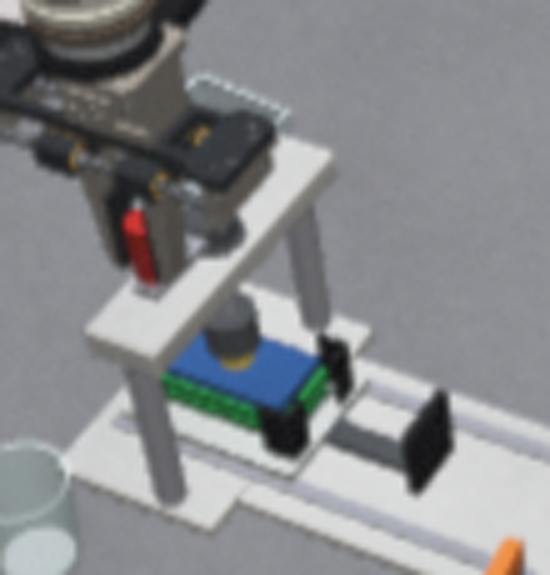

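```bash
cat >> h.py <<'E'
SO=np.array([.687,.0285]);SY=.048
def S(x,y,z):
    c,s=np.cos(SY),np.sin(SY); return np.array([SO[0]+c*x-s*y,SO[1]+s*x+c*y,z])
E
python3 - <<'E'
from h import *
bot.set_gripper(.5); print(F(),bot.current_opening()); bot.line_to(K(7*np.pi,.30),max_speed=.15)
bot.set_gripper(0)
p=S(0,.05,.25); bot.goto(p,down(best(p,SY))); 
d=shot("top","t10.png",4,(225,100,405,240))
bot.line_to(S(0,.05,.128),max_speed=.15); print(F(),bot.current_clock())
y=.05;
while y>-.04:
    y-=.003; bot.line_to(S(0,y,.128),max_speed=.06); f=F(); print(round(y,3),f.tolist(),end=" ")
    if f[1]>12: break
print(bot.current_ee_pos(),bot.current_clock())
bot.line_to(S(0,y+.03,.128)); bot.line_to(S(0,y+.03,.25))
p=S(0,-.09,.25);bot.line_to(p)
d=shot("wrist","w10.png",1)
E
```

```text
[-0.2 -0.2 -0.7] 0.49971092669362926
[ 0.  -0.5  0. ] 83.1333
0.047 [-0.2, -0.2, 0.6] 0.044 [0.1, 0.1, -0.8] 0.041 [-0.3, 0.6, -0.3] 0.038 [-0.0, -0.7, -0.6] 0.035 [0.1, -0.3, -0.7] 0.032 [-0.3, -0.2, -0.2] 0.029 [0.3, -0.1, 0.4] 0.026 [-0.4, 0.9, -0.2] 0.023 [-0.1, 1.3, -0.6] 0.02 [-0.0, 0.2, 0.2] 0.017 [-0.6, 1.1, -0.3] 0.014 [0.5, 1.9, 0.5] 0.011 [-0.1, 1.6, 0.3] 0.008 [0.3, 2.4, 0.9] 0.005 [0.3, 1.9, 0.3] 0.002 [0.2, 1.6, -0.4] -0.001 [0.0, 2.4, -0.6] -0.004 [0.3, 1.3, -0.7] -0.007 [0.6, 2.7, -1.2] -0.01 [-0.8, 3.4, -1.2] -0.013 [-1.1, 4.9, -0.3] -0.016 [-0.0, 11.1, 1.0] -0.019 [-0.8, 17.9, 1.2] [0.68764875 0.01507135 0.1279914 ] 88.8833
```

```bash
python3 -c "
import cv2,numpy as np
a=cv2.imread('pics/t10.png');b=cv2.imread('pics/w10.png');b=cv2.resize(b,(560,420))
c=np.zeros((980,720,3),np.uint8);c[:560]=a;c[560:,:560]=b;cv2.imwrite('pics/c10.png',cv2.resize(c,None,fx=.61,fy=.61))"
```

```text
(no output)
```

View pics/c10.png

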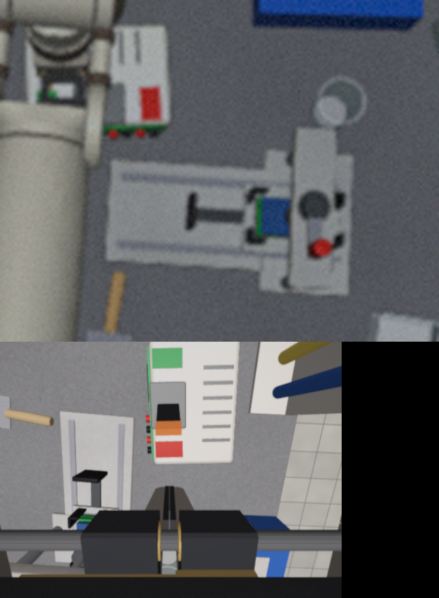

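The lever leans to the red side, having reached its stop at the predicted place, and the knob sits at the 3½-turn position. Now I'll throw the lever on.

```bash
python3 - <<'E'
from h import *
bot.line_to(S(0,-.09,.128),max_speed=.15); y=-.09
while y<.04:
    y+=.003; bot.line_to(S(0,y,.128),max_speed=.06); f=F(); print(round(y,3),f[1],end=" ")
    if f[1]<-12: break
print(bot.current_ee_pos(),bot.current_clock())
bot.line_to(S(0,y-.03,.128)); bot.line_to(S(0,y-.03,.27))
p=[.35,-.3,.4];bot.goto(p,down(best(p,SY))); print(bot.current_clock())
d=shot("scene","s11.png",3,(110,110,310,290))
d=bot.read_camera("scene");
m=cv2.inRange(cv2.cvtColor(d["pixels"],cv2.COLOR_BGR2HSV),(5,180,120),(16,255,255));m[:200]=0;m[270:]=0;m[:,260:]=0;m[:,:180]=0
print("orange centroid",np.argwhere(m).mean(0)[::-1],"expect on",proj(d,S(0,.034,.134)))
E
```

```text
-0.087 -0.3 -0.084 -0.2 -0.081 -0.6 -0.078 0.3 -0.075 0.3 -0.072 0.6 -0.069 0.6 -0.066 -0.0 -0.063 -0.3 -0.06 0.2 -0.057 0.4 -0.054 -0.0 -0.051 -0.4 -0.048 -4.1 -0.045 -5.1 -0.042 -5.5 -0.039 -3.0 -0.036 -2.4 -0.033 -2.3 -0.03 -1.7 -0.027 -1.7 -0.024 -1.4 -0.021 0.1 -0.018 -1.8 -0.015 -0.8 -0.012 -1.0 -0.009 -2.4 -0.006 -2.4 -0.003 -1.4 0.0 -1.1 0.003 -2.9 0.006 -2.4 0.009 -2.6 0.012 -2.3 0.015 -2.6 0.018 -2.8 0.021 -9.9 0.024 -16.6 [0.68622371 0.04739908 0.12815427] 101.5417
104.7583
orange centroid [236.05555556 244.55555556] expect on [235.16671482 245.42225822]
```

View pics/s11.png

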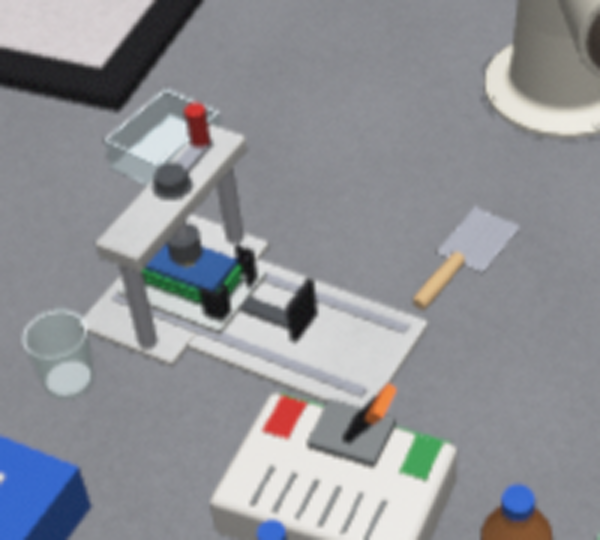

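```bash
python3 -c "
from workcell import bot
bot.job_done()"
```

```text
the job is handed in; nothing more can be done
```

The blot run is set up and the job was handed in at about 105 s of the 192 s allowed; handing in gives no verdict.

- **Cassettes:** I found two green cassettes on the bench and stacked both flat and square between the guides. One had been knocked about 2 cm aside during the run, and I re-measured it before picking it up. The yellow and black look-alikes were left alone.
- **Carriage:** I pulled it out to its stop, loaded it, then pushed it home until it met its stop at 18 N.
- **Crank:** I wound it 3½ turns clockwise. Contact was expected at 3 turns for a 24 mm pile, and the picture taken at 3 turns showed the platen on the pile. Contact was judged by that and the geometry, not by force. At release the gripper was within about 1 mm of the planned end point, roughly 0.02 rad of crank.
- **Lever:** I pushed it to its off stop (18 N), then threw it to its on stop (17 N). In the last picture its orange end is within about 1 px of the expected fully-on position.
- **Bystanders:** The final view showed nothing visibly moved near the press or supply. The far side of the bench and the look-alikes were not in that picture, so I did not check them again at the end.

No check failed. The estimates of the press position disagreed with each other by 2–3 mm, which was within the clearances.

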